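# Clamp a sauce jar in the cart's ratchet clamp

## Task

Secure the sauce jar for the trolley trip: stand it upright in the V seat of the ratchet clamp, then hold the lever's upright grip and pump full strokes until the sprung jaw holds the jar firmly in the V; feel the lever and stop before the thin jar is crushed. Leave the lever fully back at its rest stop and let go. Move the jaw only with the lever, and leave the other things where they stand.

Things in the scene. Friction and masses are not known exactly. Their poses are not given: they have to be found in the camera images.
- jar_center (a point): Centre (half-way up) of the loose white plastic jar with a grey screw cap: 56 mm diameter, 115 mm tall, about 0.25 kg, upright; z up. It can be grasped from above across its top (56 mm or less), fingertips about 25 mm below its top.
- clamp: Steel ratchet clamp, fixed to the cart top. Base plate 86 mm (x) by 335 mm (y), 8 mm thick; origin at its underside, 27.5 mm toward +y from its middle; z up. V block at the +y end, sliding jaw in the middle, toothed bar and lever at the -y end. The jaw closes toward +y; the lever reaches out on the +x side. V block and jaw rise to 71 mm above the cart top.
- seat (a point): On the base plate (8 mm above the cart top): where the middle of the jar's underside is when it touches both faces of the V. Axes as the clamp's. The V (90 degrees, mouth 75 mm wide) opens toward -y. A jar set down 6 to 12 mm short of this point (toward -y, within 8 mm sideways) is clear of V and pad; the jaw then pushes it home.
- jaw: Sliding jaw, a steel block 52 mm wide with the toothed bar behind it. Axes as the clamp's; its origin is the clamp's origin when fully open and moves toward +y as it closes, 0 to 75 mm; it starts 0 to 12 mm closed. Its rubber-faced pad sits on an adjusting screw: the pad face is 12 to 24 mm toward +y from the jaw's origin, set anew each time and not measured.
- pawl (a point): Pin of the holding pawl, fixed on the clamp's base beside the toothed bar. The pawl keeps the jaw after each 12 mm tooth (it springs back up to 5 mm first). The pad is sprung, 1600 N/m: once it presses the jar into the V, each tooth adds about 17 N. A proper hold is 10 to 45 N between jaw and jar; above 45 N the jar cracks. It takes 2 to 5 strokes.
- lever (a joint): Lever angle about its upright pivot, rad, counter-clockwise from above: 0 at the rest stop (toward -y), 0.58 at the far stop. It starts at 0.02 to 0.45 and stays where left. A stroke from below 0.05 to above 0.50 moves the jaw one tooth toward the V, never two; the way back is idle.
- lever_grip (a point): On the axis of the lever's upright round black grip, 90 mm above the cart top; the grip is 20 mm in diameter, from 39 to 117 mm above the cart top. Fingers may turn about it. The sideways push on it at the end of a stroke (held at 0.50 to 0.56) is 1 to 4 N when the jaw runs free and grows by about 0.27 N per newton of clamping: 7.5 to 12 N is a good hold, 13 N is near cracking. The idle way back drags 2 to 7 N.
- lever_pivot (a point): On the lever's upright pivot axis, 90 mm above the cart top, fixed to the clamp; from it the seat is 191 mm toward the clamp's +y and 24.9 mm toward +x. The grip runs on a horizontal circle of 120 mm radius about it; at lever angle 0.29 the lever points along the clamp's +x.
- measuring_cup: Bystander: steel measuring cup, 74x103x74 mm, loose; origin under its centre.
- food_tub: Bystander: round lidded plastic tub, 119 mm across, 51 mm tall, loose; origin under its centre.
- thermometer: Bystander: probe thermometer lying flat, 34x216x17 mm, loose; origin under its centre.
Not all that is in view belongs to the job. What is shaped like the part that bears jar_center but green or purple is not meant.

How it is judged (in metres and radians):
On the way, in this order (a step that is already met when the one before it is completed fails the run):
1. the jar stands upright in the clamp's V seat, let go, not yet clamped (x of jar_center in the frame of seat between -0.015 and 0.015 m and y of jar_center in the frame of seat between -0.03 and 0.008 m and z of jar_center in the frame of seat between 0.05 and 0.064 m and angle between jar_center's own z axis and vertical below 0.12 rad and contact force between the fingers and jar below 0.1 N and contact force between jaw and jar below 8 N), for 0.2 s.
2. the jaw holds the jar in the V with at least 10 N (x of jar_center in the frame of seat between -0.015 and 0.015 m and y of jar_center in the frame of seat between -0.03 and 0.008 m and z of jar_center in the frame of seat between 0.05 and 0.064 m and angle between jar_center's own z axis and vertical below 0.12 rad and contact force between jaw and jar above 10 N), for 0.3 s.
At the end, for the whole second after the job is handed in: The jar stands upright (within 0.12 rad) in the clamp, its middle within 8 mm of the seat point, held between jaw and V with 10 to 45 N, at rest; the lever is back at its rest stop (below 0.08 rad) and let go (all of step 2 and horizontal distance between jar_center and seat below 0.008 m and contact force between jaw and jar below 45 N and value of joint lever below 0.08 rad and linear speed of jar below 0.01 m/s); the robot touches nothing.
It fails at once if the jar is crushed: more than 45 N between jaw and jar (contact force between jaw and jar above 45 N).
It fails at once if the jaw is pushed by the robot instead of by the lever (contact force between any of the fingers, the arm and jaw above 3 N).
It fails at once if the jar is tipped over (angle between jar_center's own z axis and vertical above 0.6 rad).
It fails at once if a bystander is moved by more than 30 mm (distance of any of measuring_cup, food_tub, thermometer from where it was at the start of the episode above 0.03 m).
It also fails if it takes over 64 s, if anything falls off the work surface, if the arm or the gripper's body presses on something with over 40 N, if the wrist force passes 120 N, or if a joint passes its speed limit or range.

## Robot

A 6-joint arm with a two-finger parallel gripper is mounted at the origin on a cart in front of the work surface, level with it; the furniture and walls round the work are solid. World frame = base frame: x ahead of the robot, y to its left, z up, the work surface at z = 0. Lengths are in m, angles in degrees, forces in N, time in s.
With the tool pointing down it reaches from about 0.35 to 0.875 m from the base axis. Payload 15.5 kg.
Tool frame: the origin (TCP) lies at the very end of the fingers, on their centre line; the grasp point (between the pads) lies 19 mm behind it; z points along the fingers, y is the line along which they close (so a half turn about z gives the same grasp; the last joint's range is limited). The gripper opens to 85 mm and grips with 20 to 120 N. Pads are 22 mm wide; open, the fingers measure 114 mm over their backs; the gripper's body (76 mm by 85 mm) begins 54 mm behind the grasp point. The pads swing forward as they close: fully open they stand 13 mm farther back than shut.
Start: joints at [71.362, 28.281, 77.091, -0, 74.628, -5.472], TCP at [0.142, 0.609, 0.231] pointing down, gripper open.
Joint ranges: [-166.48, 166.48], [-47.26, 123.95], [12.59, 153.08], [-70.14, 250.14], [6.76, 159.57], [-176.63, 176.63]. Speed limits (degrees/s): [108.29, 108.29, 147.25, 172.46, 172.46, 172.46].

## Interface

Orientations are given as [roll, pitch, yaw] about the fixed x, y, z axes, in that order (R = Rz(yaw) Ry(pitch) Rx(roll)).
In Python, from rig import bot, fingers, optics gives the robot as it stands. The module is installed in compiled form; this text tells all that it offers. Calls block until the motion is done:
- bot.move_to(position, orientation): joint-space move of the TCP to a pose.
- bot.servo_line(position, orientation=None, vel=0.15): straight line of the TCP; orientation=None keeps the orientation; vel is the mean speed in m/s.
- bot.move_j(angles): joint-space move.
- fingers.open_jaws() and fingers.clamp(effort=None): open the fingers fully, or close them until they stop; effort is the grip in N (None keeps the last).
- bot.hold(seconds).
- bot.inverse_kinematics(position, orientation): joint angles nearest the present ones, or None.
- bot.get_state(): the state.
- optics.camera(name): name is "scene" or "top"; returns a dict with "color" (384x512x3 uint8, red, green, blue), "vertical_fov" (degrees; the focal length in pixels is half the picture's height over the tangent of half this angle, whatever the lens; pixels are square), "cx", "cy" (the principal point, pixels), "xyz" and "rotation" of the camera in the world. Camera axes: x right, y up, looking along -z (the intrinsics and any distortion apply to the point x, -y, -z); pixel columns grow to the right and rows downward; lengths in m; the calibration is good to about 2 mm. A picture is of the moment at which its call begins. There is no depth.
A pose or a line that the arm cannot do raises bot.MotionError and nothing moves.
- bot.close_job(): hands the job in; it is judged then, once.
The state is a dict: "t": time; "joints": joint angles; "qd": joint speeds; "tau": joint torques, N m; "eef_pos": TCP position; "tool_rot": TCP orientation; "ft_force": force on the tool from outside, world axes, zero at the start; "ft_torque": the same for the moment, N m; "finger_gap": opening from 0.0 (shut) to 1.0 (fully open); "finger_force": force on a finger pad.
Only numpy, scipy, OpenCV 4.12 (cv2) and the standard library are available. Lean on these libraries where they do the work, as an engineer would, in place of code of your own. Each camera call takes 0.05 s, during which the arm holds its last target. There are 200 camera calls.

## Working session

There is one attempt and no reset: what is moved stays moved. The work goes in short steps, each a Python script; the robot and the scene stay as the last script left them, time stands still between calls to the robot, and variables do not carry over. Pictures are saved under pics/ and viewed, at most 10 in all, crops included, and the job is handed in when it is done.

```bash
mkdir -p pics
python3 - <<'E'
from rig import bot, fingers, optics
import cv2
for n in("scene","top"):
    c=optics.camera(n); cv2.imwrite(f"pics/{n}0.png",c["color"][:,:,::-1])
    print({k:v for k,v in c.items() if k!="color"})
s=bot.get_state();print(s)
E
```

```text
{'vertical_fov': 47.59246342947632, 'cx': 256.6674911371972, 'cy': 189.02358034504562, 'xyz': array([ 0.22100923, -0.33664579,  0.6994561 ]), 'rotation': array([ 47.12788048,   0.17556709, -33.22837552])}
{'vertical_fov': 53.85612705688816, 'cx': 255.14526978636442, 'cy': 196.35649514820793, 'xyz': array([0.46574831, 0.23761241, 1.10175639]), 'rotation': array([  7.22636817,   0.38653827, -89.19650774])}
{'t': 0.1, 'joints': array([ 7.13616259e+01,  2.83126180e+01,  7.71236338e+01,  1.45400758e-03,
        7.46271180e+01, -5.47075808e+00]), 'qd': array([ 0.00564604, -0.1482012 , -0.09810546, -0.15232235, -0.073087  ,
       -0.02547944]), 'tau': array([ 2.18931425e-03, -8.83591676e+01, -3.84564793e+01, -4.41592711e-04,
        5.16609871e-03, -6.13235372e-06]), 'eef_pos': array([0.14225219, 0.60827146, 0.23074552]), 'tool_rot': array([-1.79937052e+02, -7.43670954e-03,  1.66831994e+02]), 'ft_force': array([-0.23923384,  0.52802414, -0.15075473]), 'ft_torque': array([ 0.0044578 , -0.10768324,  0.00762849]), 'finger_force': 0.0, 'finger_gap': 1.000955167140714}
```

View pics/scene0.png

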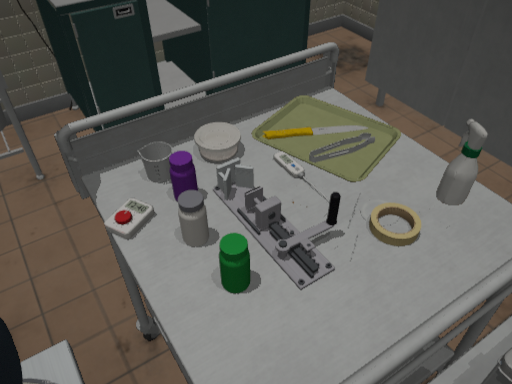

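View pics/top0.png

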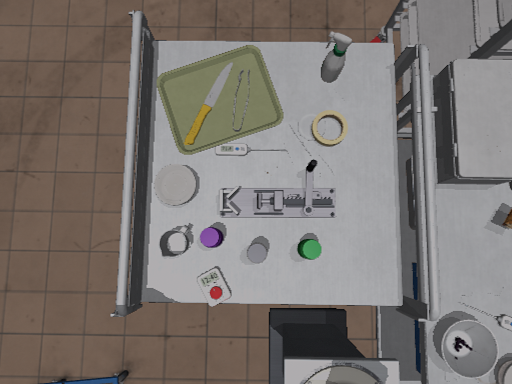

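The scene view shows the grey-capped jar at (193,218), with the clamp's V at (235,178) and its lever grip at (334,208). In the top view the jar cap is at (257,252), the clamp plate spans columns 218-336 and rows 187-218, and the grip is at (311,166). The clamp's axes nearly match the world's. I'll zoom in for precise pixels.

```bash
cat > h.py <<'E'
from rig import bot, fingers, optics
import numpy as np, cv2
from scipy.spatial.transform import Rotation as R
from scipy.optimize import least_squares
def cam(n):
    c=optics.camera(n); return c
def proj(c,P):
    P=np.atleast_2d(P); r=R.from_euler('xyz',c['rotation'],degrees=True)
    q=r.inv().apply(P-c['xyz']); f=192/np.tan(np.radians(c['vertical_fov']/2))
    return np.c_[c['cx']+f*q[:,0]/-q[:,2], c['cy']+f*-q[:,1]/-q[:,2]]
def back(c,uv,z):
    return least_squares(lambda p:(proj(c,[p[0],p[1],z])[0]-uv),[.5,.1]).x
E
python3 - <<'E'
import cv2
a=cv2.imread('pics/top0.png')[150:270,205:345]
cv2.imwrite('pics/c1.png',cv2.resize(a,None,fx=5,fy=5,interpolation=cv2.INTER_CUBIC))
a=cv2.imread('pics/scene0.png')[150:300,165:350]
cv2.imwrite('pics/c2.png',cv2.resize(a,None,fx=4,fy=4,interpolation=cv2.INTER_CUBIC))
E
```

```text
(no output)
```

View pics/c1.png

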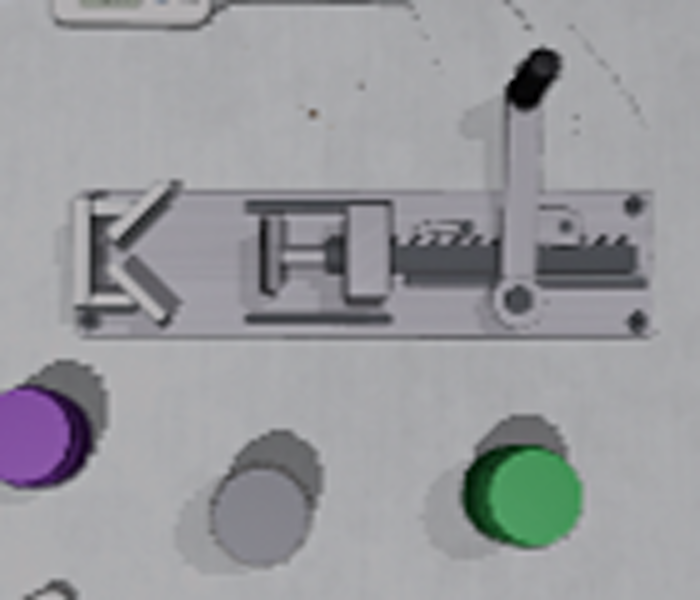

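View pics/c2.png

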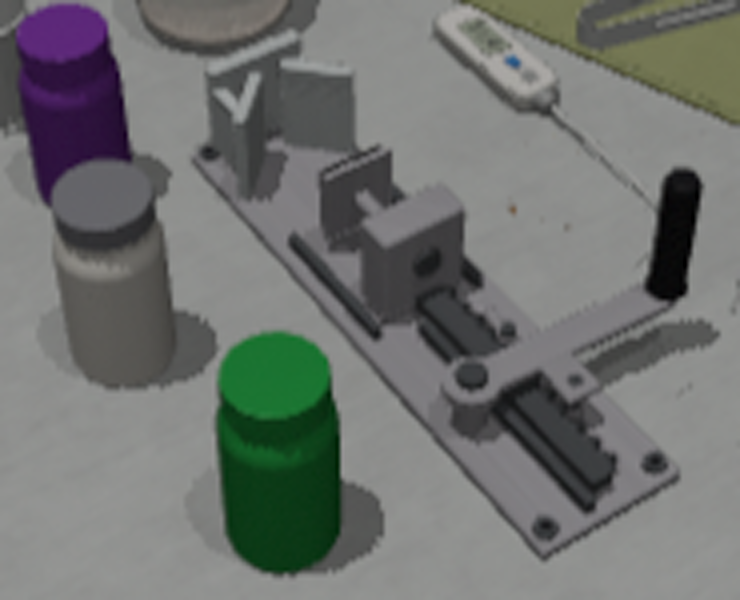

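The top-view crop shows the plate corners at about (77,190), (653,192), (653,337) and (80,337), the cap centre at (261,515), the grip top at (545,64) and the pivot at (518,300). The scene crop shows plate corners at (195,158), (678,475) and (545,557), the cap top at (103,195) and the grip top at (683,178). I'll fit both views together.

Run:
```python
from h import *
T,S=cam('top'),cam('scene')
t=lambda x,y:np.array([205+(x+.5)/5-.5,150+(y+.5)/5-.5]); s=lambda x,y:np.array([165+(x+.5)/4-.5,150+(y+.5)/4-.5])
def loc(x,y,z,p): # clamp local -> world
    c,q=np.cos(p[2]),np.sin(p[2]); return [p[0]+c*x-q*y,p[1]+q*x+c*y,z]
B=-.0275
obs=[(T,t(77,190),.043,.140,.008),(T,t(653,192),.043,-.195,.008),(T,t(653,337),-.043,-.195,.008),(T,t(79,337),-.043,.140,.008),
(S,s(195,158),-.043,.140,.008),(S,s(678,475),.043,-.195,.008),(S,s(545,555),-.043,-.195,.007)]
f=lambda p:np.concatenate([proj(c,loc(x,y,z,p))[0]-uv for c,uv,x,y,z in obs])
r=least_squares(f,[.5,.1,0]);print(r.x,np.degrees(r.x[2]));print(r.fun.reshape(-1,2).round(2))
jar=least_squares(lambda p:np.r_[proj(T,[*p,.115])[0]-t(261,515),proj(S,[*p,.115])[0]-s(103,193)],[.4,.1]);print('jar',jar.x,jar.fun)
g=least_squares(lambda p:np.r_[proj(T,[*p,.117])[0]-t(545,64),proj(S,[*p,.117])[0]-s(683,178)],[.6,.1]);print('grip',g.x,g.fun)
# pivot hub: height unknown (~.04)
print('pivot z.03-.05',[back(T,t(518,300),z) for z in(.03,.04,.05)])
print('V tips',back(T,t(175,183),.071),back(T,t(165,322),.071),'apex',back(T,t(112,250),.071))
```

```text
[0.58714939 0.20839365 0.00807546] 0.4626899395245378
[[ 0.49 -0.07]
 [-0.09  0.09]
 [ 0.52  0.51]
 [-0.43 -0.12]
 [-0.99 -1.27]
 [ 1.27 -0.52]
 [-0.38  0.58]]
jar [0.44399865 0.24011081] [-0.16244675  0.15967662  0.16820772  0.07459216]
grip [0.68298302 0.09263459] [-0.17222161  0.14124477  0.15257116  0.04209972]
pivot z.03-.05 [array([0.56557174, 0.0954011 ]), array([0.56464034, 0.096728  ]), array([0.56370894, 0.09805489])]
V tips [0.62401609 0.289681  ] [0.54709635 0.29367364] apex [0.58633846 0.32358867]
```

Run:
```python
from h import *
O=[180,0,90]
for p in ([.444,.240,.2],[.587,.2793,.0985],[.683,.093,.1]):
    for yw in (90,-90): print(yw,np.round(bot.inverse_kinematics(p,[180,0,yw]),0))
bot.move_to([.444,.240,.17],O); bot.servo_line([.444,.240,.09],vel=.12)
fingers.clamp(30); s=bot.get_state(); print(s['t'],s['finger_gap'],s['finger_force'],s['eef_pos'])
bot.servo_line([.444,.240,.21],vel=.2)
bot.servo_line([.587,.2793,.21],vel=.2)
bot.servo_line([.587,.2793,.115],vel=.15)
s=bot.get_state(); print(s['t'],s['finger_gap'],s['eef_pos'],s['tool_rot'],s['ft_force'])
for n in('top','scene'): cv2.imwrite(f'pics/{n}1.png',cam(n)['color'][:,:,::-1])
a=cv2.imread('pics/top1.png')[150:260,205:345];b=cv2.imread('pics/scene1.png')[90:240,165:350]
z=lambda a,k:cv2.resize(a,(400,k),interpolation=cv2.INTER_CUBIC)
cv2.imwrite('pics/m1.png',np.hstack([z(a,314),z(b,314)]))
```

```text
90 [22. 21. 96. -0. 63. 22.]
-90 [  22.   21.   96.    0.   63. -158.]
90 [20. 38. 81. -0. 61. 20.]
-90 [  20.   38.   81.    0.   61. -160.]
90 [ 3. 41. 75. -0. 64.  3.]AttributeError: 'NoneType' object has no attribute 'rint'

The above exception was the direct cause of the following exception:

Traceback (most recent call last):
TypeError: loop of ufunc does not support argument 0 of type NoneType which has no callable rint method
```

Yaw 90 works at all three poses, so I'll continue with it.

Run:
```python
from h import *
O=[180,0,90]
bot.move_to([.444,.240,.17],O); bot.servo_line([.444,.240,.09],vel=.12)
fingers.clamp(30); s=bot.get_state(); print(s['t'],s['finger_gap'],s['finger_force'],s['eef_pos'])
bot.servo_line([.444,.240,.21],vel=.2)
bot.servo_line([.587,.2793,.21],vel=.2)
bot.servo_line([.587,.2793,.115],vel=.15)
s=bot.get_state(); print(s['t'],s['finger_gap'],s['eef_pos'],s['tool_rot'],s['ft_force'])
for n in('top','scene'): cv2.imwrite(f'pics/{n}1.png',cam(n)['color'][:,:,::-1])
a=cv2.imread('pics/top1.png')[150:260,205:345];b=cv2.imread('pics/scene1.png')[90:240,165:350]
z=lambda a,k:cv2.resize(a,(400,k),interpolation=cv2.INTER_CUBIC)
cv2.imwrite('pics/m1.png',np.hstack([z(a,314),z(b,314)]))
```

```text
3.1917 0.5718918119267389 29.467273950576782 [0.44424523 0.24014923 0.09065767]
5.6167 0.5710449486086626 [0.58736306 0.27948226 0.11596756] [ 1.79930312e+02 -2.57550585e-02  9.00047480e+01] [ 0.23611118 -0.91542545 -3.199727  ]
```

View pics/m1.png

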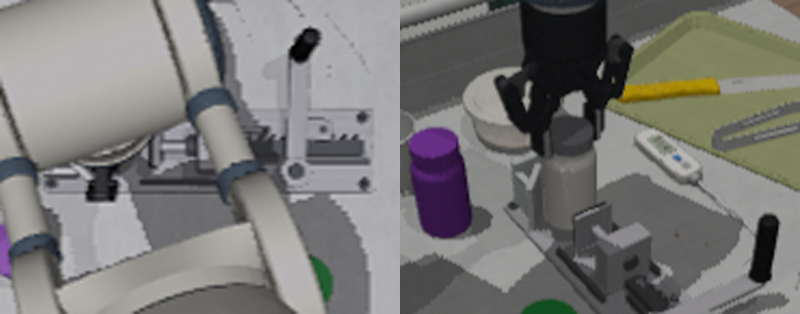

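The jar is held upright, just in front of the V and clear of the pad. I'll lower and release it, then move over to the lever grip.

Run:
```python
from h import *
bot.servo_line([.587,.2793,.0978],vel=.06)
s=bot.get_state(); print(s['eef_pos'],s['ft_force'])
fingers.open_jaws(); bot.hold(.3)
bot.servo_line([.587,.2793,.2],vel=.2)
bot.move_to([.683,.0926,.2],[180,0,180])
s=bot.get_state(); print(s['t'],s['joints'],s['eef_pos'],s['ft_force'])
for n in('top','scene'): cv2.imwrite(f'pics/{n}2.png',cam(n)['color'][:,:,::-1])
a=cv2.imread('pics/top2.png')[140:260,205:345];b=cv2.imread('pics/scene2.png')[120:270,165:350]
z=lambda a,k:cv2.resize(a,(400,k),interpolation=cv2.INTER_CUBIC)
cv2.imwrite('pics/m2.png',np.hstack([z(a,330),z(b,330)]))
```

```text
[0.5866863  0.27931088 0.09732517] [-1.58363073  0.95212113  1.51280548]
9.275 [ 2.78739809e+00  3.51534085e+01  6.92280625e+01  5.38438271e-03
  7.56578045e+01 -8.71855942e+01] [0.68274693 0.09294253 0.19957033] [-0.67291567 -0.12302668 -0.3255876 ]
```

View pics/m2.png

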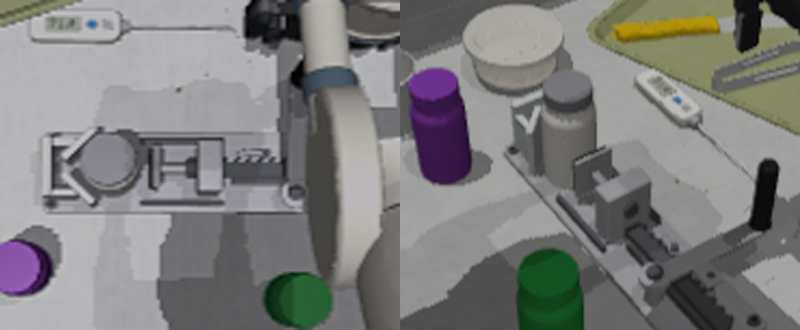

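The jar stands upright in the V mouth with a gap to the pad (left cap at (110,155)). Next I'll grip the lever, go to the rest stop and make the first stroke.

```bash
cat >> h.py <<'E'
PIV=np.array([.5641,.0965]); YAW=.008; Z=.071
def P(th): a=th-.29+YAW; return [PIV[0]+.12*np.cos(a),PIV[1]+.12*np.sin(a),Z]
def st(tare,settle=.3,n=8):
    bot.hold(settle); F=[];
    for _ in range(n):
        bot.hold(.03); s=bot.get_state(); F.append(s['ft_force']-tare)
    p=s['eef_pos'][:2]-PIV; a=np.arctan2(p[1],p[0])+.29-YAW; F=np.mean(F,0)
    b=a-.29+YAW; tan=F@[-np.sin(b),np.cos(b),0]; rad=F@[np.cos(b),np.sin(b),0]
    print('t %.1f th %.3f r %.4f tan %.2f rad %.2f z %.2f'%(s['t'],a,np.hypot(*p),tan,rad,F[2])); return a,tan
def arc(a,b,vel=.08):
    n=max(1,int(np.ceil(abs(b-a)/.18)))
    for th in np.linspace(a,b,n+1)[1:]: bot.servo_line(P(th),vel=vel)
E
python3 - <<'E'
from h import *
bot.servo_line([.683,.0926,.14],vel=.2)
bot.hold(.3); tare=np.mean([ (bot.hold(.03),bot.get_state()['ft_force'])[1] for _ in range(8)],0); np.save('tare.npy',tare); print(tare)
bot.servo_line([.683,.0926,Z],vel=.15)
fingers.clamp(30); s=bot.get_state(); print(s['finger_gap'],s['eef_pos']); st(tare)
arc(.25,.06); st(tare,.1,4)
arc(.06,.02); st(tare,.2,4)
arc(.02,.0); st(tare,.2,4)
E
```

```text
[ 0.10035497 -0.09110534 -0.16401682]
0.2255072173674514 [0.68316654 0.09262344 0.07140154]
t 12.2 th 0.249 r 0.1191 tan -0.07 rad -1.54 z 5.85
t 13.0 th 0.062 r 0.1206 tan -0.07 rad 2.60 z 5.81
t 13.6 th 0.025 r 0.1204 tan 1.82 rad 2.16 z 5.44
t 14.2 th 0.006 r 0.1205 tan 4.33 rad 3.24 z 5.13
```

Run:
```python
from h import *
tare=np.load('tare.npy')
arc(.0,.50); st(tare,.3,6)
arc(.50,.535); a,f=st(tare,.3,8)
arc(.535,.0); st(tare,.1,4)
```

```text
t 15.9 th 0.498 r 0.1200 tan -0.76 rad 3.36 z 5.23
t 16.7 th 0.532 r 0.1201 tan -3.50 rad 3.79 z 4.82
t 18.2 th 0.001 r 0.1199 tan 1.19 rad 2.23 z 3.14
```

Run:
```python
from h import *
tare=np.load('tare.npy')
arc(.0,.50); st(tare,.2,6)
arc(.50,.535); a,f=st(tare,.3,8)
arc(.535,.0); st(tare,.1,4)
cv2.imwrite('pics/s3.png',cv2.resize(cam('scene')['color'][120:270,165:350,::-1],(740,600),interpolation=cv2.INTER_CUBIC))
```

```text
t 19.8 th 0.497 r 0.1204 tan -4.47 rad 4.50 z 0.42
t 20.6 th 0.529 r 0.1205 tan -8.06 rad 5.95 z -0.50
t 22.1 th 0.002 r 0.1198 tan 1.84 rad 2.40 z -0.48
```

View pics/s3.png

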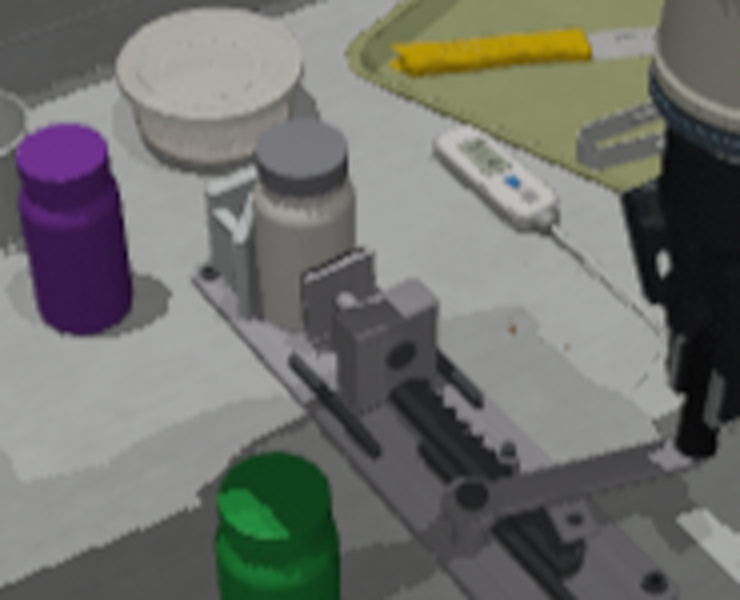

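The lever felt 3.5 N on the first stroke and 8.1 N on the second, and the pad now touches the jar. To confirm the hold, I'll compare the pad-to-block gap (spring compression) with the starting picture from above.

Run:
```python
from h import *
cv2.imwrite('pics/top4.png',cam('top')['color'][:,:,::-1])
a=cv2.imread('pics/top0.png')[180:224,210:310];b=cv2.imread('pics/top4.png')[180:224,210:310]
z=lambda a:cv2.resize(a,None,fx=6.5,fy=6.5,interpolation=cv2.INTER_CUBIC)
cv2.imwrite('pics/m4.png',np.vstack([z(a),z(b)]))
c=cam('top')
u=proj(c,[[.587,.25,.06],[.587,.26,.06]]); print('px per 10mm in zoom',(u[1]-u[0])*6.5)
```

```text
px per 10mm in zoom [-23.42091786  -0.30800012]
```

View pics/m4.png

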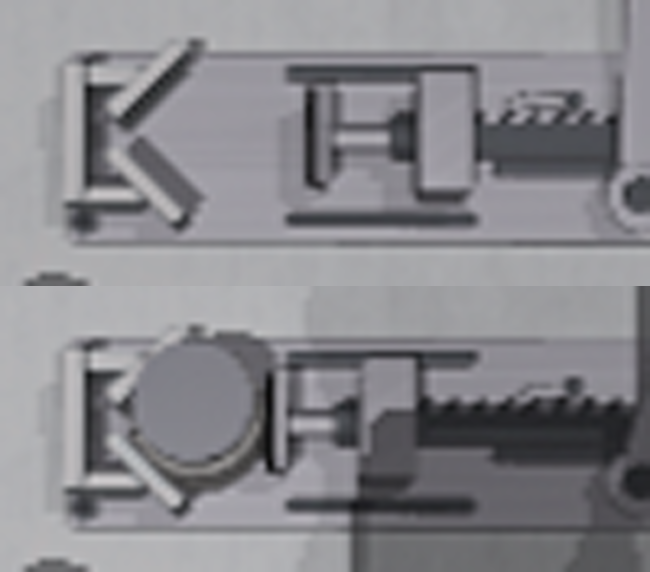

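From above, the block moved 57 px (24 mm, two teeth) while the pad moved only 38 px (16 mm). That is about 8 mm of compression, or roughly 13 N, which fits the 8.1 N lever feel. Another tooth could come near cracking, so I stop here, release and check.

Run:
```python
from h import *
fingers.open_jaws(); bot.hold(.2)
p=bot.get_state()['eef_pos']; bot.servo_line([p[0],p[1],.22],vel=.2); bot.move_to([.5,-.1,.3],[180,0,180])
c=cam('top'); print('jar',back(c,np.array([210+194/6.5-.5,180+(399-286)/6.5-.5]),.123),'seat ~ .587,.288', bot.get_state()['t'])
print('grip px expected th0, .08',(proj(c,[P(0)[:2]+[.117],P(.08)[:2]+[.117]])-[205,150])*5+2)
cv2.imwrite('pics/e.png',cv2.resize(c['color'][150:270,205:345,::-1],None,fx=5,fy=5,interpolation=cv2.INTER_CUBIC))
```

```text
jar [0.58781707 0.28717544] seat ~ .587,.288 25.0083
grip px expected th0, .08 [[599.92088614  72.09140601]
 [582.292698    67.62071068]]
```

View pics/e.png

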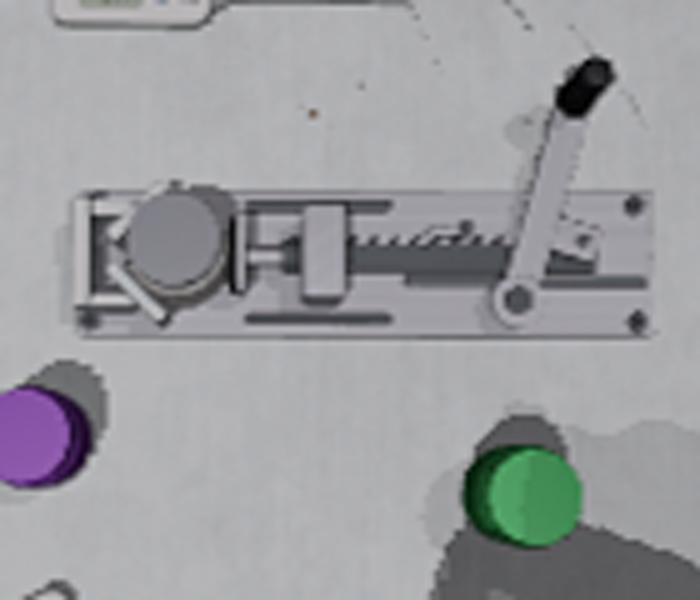

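Run:
```python
from h import *
a=cv2.imread('pics/top0.png',0).astype(float)
b=np.mean([cv2.cvtColor(cam('top')['color'],cv2.COLOR_RGB2GRAY).astype(float) for _ in range(3)],0)
for n,i in(('0',a),('e',b)):
    print(n)
    for r in (194,196,198,203,205,206): print(r,i[r,246:288].astype(int).tolist())
c=cam('top')
for z in(.04,.055,.071):
    u=proj(c,[[.587,.22,z],[.587,.24,z]]);print(z,20/(u[0,0]-u[1,0]))
```

```text
0
194 [154, 154, 154, 154, 154, 154, 154, 154, 155, 157, 139, 41, 69, 125, 125, 90, 120, 156, 153, 153, 153, 153, 153, 152, 151, 152, 145, 104, 92, 149, 151, 150, 149, 149, 150, 150, 126, 111, 155, 152, 152, 151]
196 [153, 153, 152, 152, 152, 152, 152, 153, 152, 154, 134, 21, 74, 128, 126, 89, 120, 154, 151, 151, 151, 151, 151, 144, 133, 132, 126, 90, 96, 150, 152, 151, 152, 155, 154, 149, 125, 104, 149, 153, 152, 137]
198 [153, 153, 153, 152, 152, 152, 147, 133, 134, 137, 118, 22, 72, 124, 122, 89, 117, 150, 148, 148, 148, 148, 143, 115, 61, 51, 49, 37, 97, 152, 157, 154, 153, 152, 152, 151, 123, 35, 106, 155, 132, 51]
203 [152, 152, 152, 152, 152, 152, 147, 135, 135, 138, 121, 40, 73, 122, 109, 51, 80, 111, 109, 108, 108, 108, 109, 99, 63, 51, 52, 42, 100, 155, 157, 156, 154, 153, 153, 153, 129, 50, 74, 74, 76, 77]
205 [152, 152, 152, 152, 152, 152, 146, 135, 137, 138, 121, 38, 75, 125, 114, 69, 103, 139, 138, 137, 136, 135, 135, 137, 138, 141, 135, 96, 98, 155, 157, 155, 155, 156, 158, 157, 130, 112, 160, 137, 69, 78]
206 [157, 157, 156, 156, 156, 156, 151, 139, 139, 142, 124, 38,
[... 740 characters left out ...]
6, 54, 109, 162, 138, 54]
203 [113, 104, 130, 80, 40, 22, 122, 156, 49, 57, 84, 117, 116, 116, 107, 73, 53, 54, 47, 100, 156, 167, 165, 163, 162, 161, 164, 147, 57, 75, 79, 79, 79, 78, 79, 79, 80, 80, 80, 81, 82, 82]
205 [120, 120, 78, 61, 39, 22, 122, 158, 63, 77, 110, 147, 142, 142, 144, 145, 147, 148, 133, 117, 154, 166, 164, 164, 164, 166, 168, 151, 93, 129, 166, 164, 164, 163, 163, 163, 163, 164, 165, 144, 75, 83]
206 [116, 78, 68, 72, 68, 19, 114, 149, 76, 104, 137, 161, 146, 144, 146, 146, 146, 147, 132, 116, 154, 166, 165, 166, 167, 166, 166, 150, 89, 126, 163, 160, 160, 160, 160, 159, 159, 160, 155, 127, 76, 93]
0.04 2.8266710141566826
0.055 2.787301412689881
0.071 2.745307171124148
```

The subpixel profiles put the pad compression nearer 6–7 mm, about 9–12 N, which is too close to 10 N. The first stroke ran free at 3.5 N, so one more tooth should hold near 29 N and peak well below 45 N. I'll regrip and stroke in steps, feeling the force, and abort if it runs high.

Run:
```python
from h import *
g=P(.0)
bot.move_to([g[0],g[1],.22],[180,0,180]); bot.servo_line([g[0],g[1],.14],vel=.2)
bot.hold(.3); tare=np.mean([(bot.hold(.03),bot.get_state()['ft_force'])[1] for _ in range(8)],0); np.save('tare.npy',tare)
bot.servo_line([g[0],g[1],Z],vel=.15); fingers.clamp(30); st(tare)
th=0
for n in(.1,.2,.3,.38):
    bot.servo_line(P(n),vel=.06); st(tare,.25,6)
```

```text
t 29.1 th 0.000 r 0.1201 tan 0.26 rad -2.07 z 6.15
t 29.9 th 0.098 r 0.1208 tan -3.02 rad 4.05 z 3.43
t 30.7 th 0.195 r 0.1215 tan -5.49 rad 8.03 z 0.33
t 31.5 th 0.293 r 0.1216 tan -7.43 rad 8.58 z 0.06
t 32.3 th 0.372 r 0.1214 tan -7.89 rad 7.60 z 0.04
```

Run:
```python
from h import *
tare=np.load('tare.npy')
last=.372
for n in(.43,.48,.515,.535):
    bot.servo_line(P(n),vel=.05); a,f=st(tare,.25,6)
    if -f>13: print('abort');break
```

```text
t 33.0 th 0.420 r 0.1214 tan -9.54 rad 6.75 z 0.61
t 33.7 th 0.469 r 0.1213 tan -10.19 rad 6.47 z 0.80
t 34.4 th 0.500 r 0.1215 tan -13.16 rad 7.53 z -0.69
abort
```

Force is 13.2 N at 0.50, which I want to cross-check. A camera reading of block and pad travel costs nothing while holding.

Run:
```python
from h import *
tare=np.load('tare.npy')
b=np.mean([cv2.cvtColor(cam('top')['color'],cv2.COLOR_RGB2GRAY).astype(float) for _ in range(4)],0)
for r in (194,196,198,203,205): print(r,b[r,246:282].astype(int).tolist())
st(tare,.1,8)
```

```text
194 [131, 124, 97, 70, 50, 17, 99, 131, 64, 77, 110, 148, 146, 134, 120, 141, 141, 141, 140, 140, 141, 140, 113, 100, 145, 143, 142, 142, 142, 142, 142, 142, 142, 142, 142, 143]
196 [131, 134, 122, 64, 39, 9, 105, 139, 64, 77, 109, 144, 141, 129, 118, 142, 142, 141, 143, 144, 144, 141, 114, 96, 139, 139, 143, 140, 137, 138, 143, 141, 138, 137, 142, 142]
198 [132, 135, 121, 62, 48, 10, 102, 134, 60, 71, 55, 40, 39, 43, 113, 165, 166, 164, 161, 162, 161, 159, 129, 24, 42, 104, 131, 82, 51, 102, 136, 100, 47, 98, 143, 121]
203 [114, 95, 116, 74, 39, 20, 104, 137, 50, 61, 61, 57, 56, 54, 118, 167, 166, 164, 162, 162, 163, 163, 134, 30, 45, 44, 44, 44, 44, 44, 44, 44, 44, 44, 45, 45]
205 [131, 109, 74, 59, 40, 18, 105, 141, 70, 79, 80, 81, 80, 77, 120, 165, 163, 162, 162, 164, 149, 100, 87, 70, 83, 83, 91, 104, 103, 103, 103, 103, 103, 102, 103, 104]
t 35.0 th 0.500 r 0.1215 tan -12.99 rad 7.58 z -0.36
```

The block has advanced 5.07 px (about 13.7 mm, just past one tooth) and the pad hasn't moved. Compression is about 20 mm, or roughly 32–35 N, so it is still safe. I'll nudge just past 0.50 to finish the stroke, then return to rest.

Run:
```python
from h import *
tare=np.load('tare.npy')
bot.servo_line(P(.528),vel=.04); a,f=st(tare,.1,4)
arc(.5,.0); st(tare,.2,4)
fingers.open_jaws(); bot.hold(.2)
p=bot.get_state()['eef_pos']; bot.servo_line([p[0],p[1],.22],vel=.2); bot.move_to([.5,-.1,.3],[180,0,180])
c=cam('top'); b=cv2.cvtColor(c['color'],cv2.COLOR_RGB2GRAY)
for r in (198,203): print(r,b[r,246:282].tolist())
print(bot.get_state()['t'])
cv2.imwrite('pics/f.png',cv2.resize(c['color'][150:270,205:345,::-1],None,fx=5,fy=5,interpolation=cv2.INTER_CUBIC))
```

```text
t 35.5 th 0.511 r 0.1216 tan -15.40 rad 8.20 z -0.76
t 37.0 th 0.004 r 0.1202 tan 1.53 rad 2.54 z 5.78
198 [132, 135, 122, 77, 55, 13, 115, 150, 78, 96, 105, 103, 47, 46, 35, 99, 157, 164, 163, 161, 160, 160, 161, 139, 39, 53, 120, 153, 115, 56, 113, 160, 136, 54, 109, 160]
203 [114, 104, 130, 80, 40, 23, 118, 151, 46, 59, 74, 84, 53, 55, 44, 102, 159, 166, 164, 163, 162, 162, 164, 143, 54, 77, 79, 79, 79, 79, 80, 79, 79, 79, 79, 79]
39.825
```

View pics/f.png

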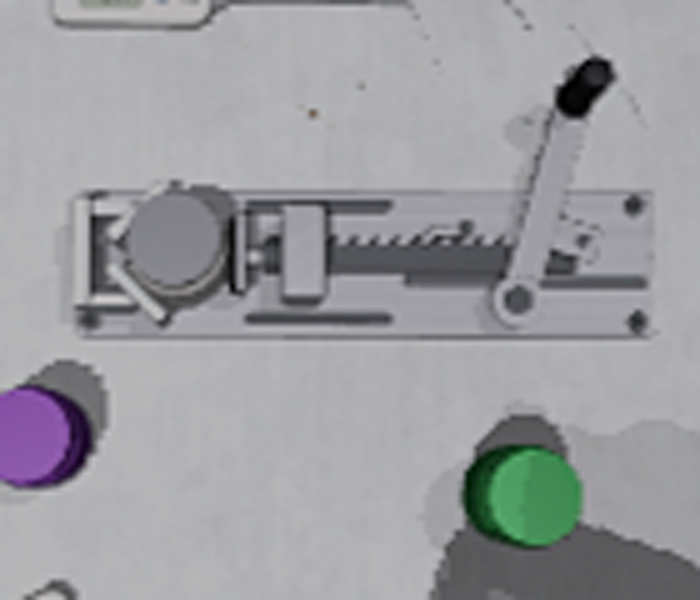

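The block latched one more tooth (4.0–4.1 px), so the hold is about 28 N. The jar sits in the V, the lever grip is at its rest position (600,72) and the arm is clear.

```bash
python3 -c "
from rig import bot
print(bot.close_job())"
```

```text
the job is handed in; nothing more can be done
None
```

The job is handed in, with no verdict returned: the jar is clamped upright in the V at about 28 N, estimated from the pictures. The lever peaked at 15.4 N on the third stroke, above the 13 N warning; the last pictures show no damage, the lever back at its rest stop and the arm clear.

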